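# Set the length stop of the cut-off jig

### The job

On the blue cut-off jig, set the length stop: with your fingertips push the orange-knobbed stop along the long leg of the L-shaped slot to the corner, then push it round into the short leg, all the way home at its end in front of the clamped tube. Only push it: leave it sitting flat on the plate, do not lift or tip it out of its slot, and leave the socket, end cap, screwdriver and spray can alone. Finish clear of everything.

Things in the scene. Friction and masses are not known exactly. Their poses are not given: they have to be found in the camera images.
- jig: fixed blue plate, 240 x 210 mm, 26 mm thick, flat on the bench; origin on the bench, 75 mm from its near (-x) edge, midway in y; z up. A 20 mm wide L-shaped slot: the long leg runs along the jig's +y at x = -25 mm to the corner, the short leg from there along the jig's +x at y = +55 mm. Except at the tube nothing fixed stands over 5 mm above the plate.
- stop: loose round stop, about 0.3 kg: steel flange 60 mm across, 8 mm thick, sliding on the plate; orange knob 36 mm across on it, 8 to 45 mm above the plate, sides upright to 40; 16 mm pin reaching 20 mm down into the slot. Origin on its axis at the flange's underside; z up. Starts 1 to 40 mm along the long leg. Friction only, 1 to 6 N; stays where left. Push low on the knob, above the flange.
- slot_start (a point): where the stop's origin is when the pin touches the closed start of the long leg (on the plate's top, 26 mm above the bench), 120 mm from slot_corner
- slot_corner (a point): where the stop's origin is when the pin is centred on both legs at the corner (plate's top); the pin can go 2 mm farther before it meets the wall
- slot_end (a point): where the stop's origin is when the pin touches the closed end of the short leg, its final place (plate's top), 60 mm from slot_corner along the jig's +x; the knob then stands 7 mm short of the tube's end
- tube_end (a point): centre of the near end of the fixed steel tube, 32 mm diameter, clamped along the jig's +x over the plate, axis 56 mm above the bench, 125 mm long; from 45 mm behind this end its cradle and red clamp bar, 66 mm wide, reach 78 mm above the bench (bolts 86 mm)
- socket: bystander: loose plain steel socket standing on the plate, 26 mm diameter, 45 mm tall, origin at its underside
- cap: bystander: loose black plastic tube end cap standing on the plate, 32 mm diameter, 30 mm tall, origin at its underside
- driver: bystander: loose screwdriver with an orange handle, 210 mm long, lying on the bench
- spray: bystander: loose blue spray can with a white cap, 66 mm diameter, 170 mm tall, standing on the bench, origin at its underside
Not all that is in view belongs to the job. There is more than one size of the stop; the one meant has the size given above.

How it is judged (in metres and radians):
On the way, in this order (a step that is already met when the one before it is completed fails the run):
1. the stop reaches the corner, at the far end of the long leg (y of stop in the frame of jig above 0.049 m and x of stop in the frame of jig below -0.018 m), for 0.1 s.
2. the stop is at the end of the short leg (x of stop in the frame of jig above 0.031 m and y of stop in the frame of jig above 0.049 m), for 0.1 s.
At the end, for the whole second after the job is handed in: the stop rests flat (within 2.5 mm of the plate's top and 3.4 degrees) and still, within 4 mm of fully home along the short leg and its axis within 5.5 mm of slot_end (horizontal distance between stop and slot_end below 0.0055 m and x of stop in the frame of jig above 0.031 m and z of stop in the frame of jig between 0.0235 and 0.0285 m and angle between stop's own z axis and vertical below 0.06 rad and linear speed of stop below 0.01 m/s); the robot touches nothing.
It fails at once if the stop is lifted 8 mm or tipped 20 degrees (z of stop in the frame of jig above 0.034 m or angle between stop's own z axis and vertical above 0.35 rad).
It fails at once if the socket is moved more than 20 mm (distance of socket from where it was at the start of the episode above 0.02 m).
It fails at once if the black end cap is moved more than 20 mm (distance of cap from where it was at the start of the episode above 0.02 m).
It fails at once if the screwdriver is moved more than 20 mm (distance of driver from where it was at the start of the episode above 0.02 m).
It fails at once if the spray can is moved more than 20 mm (distance of spray from where it was at the start of the episode above 0.02 m).
It also fails if it takes over 46 s, if anything falls off the work surface, if the arm or the gripper's body presses on something with over 40 N, if the wrist force passes 120 N, or if a joint passes its speed limit or range.

### The arm

A 7-joint arm with a two-finger parallel gripper is mounted at the origin on the work surface. World frame = base frame: x ahead of the robot, y to its left, z up, the work surface at z = 0. Lengths are in m, angles in degrees, forces in N, time in s.
With the tool pointing down it reaches from about 0.425 to 0.875 m from the base axis. Payload 4.7 kg.
Tool frame: the origin (TCP) lies at the very end of the fingers, on their centre line; the grasp point (between the pads) lies 19 mm behind it; z points along the fingers, y is the direction in which the jaws open and shut (so a half turn about z gives the same grasp; the last joint's range is limited). The gripper opens to 87 mm and grips with 3 to 60 N. Pads are 19 mm wide; open, the fingers measure 117 mm over their backs; the gripper's body (75 mm by 190 mm) begins 51 mm behind the grasp point.
Start: joints at [-68.291, 18.392, -4.016, 83.108, 1.295, 78.541, -3.26], TCP at [0.232, 0.607, 0.223] pointing down, gripper open.
Joint ranges: [-163.93, 163.93], [-17.29, 119.83], [-79.2, 71.16], [3.27, 140.29], [-89.18, 269.18], [5.43, 117.66], [-154.24, 154.24]. Speed limits (degrees/s): [147.25, 147.25, 180, 180, 180, 180, 180].

### API

Orientations are given as [roll, pitch, yaw] about the fixed x, y, z axes, in that order (R = Rz(yaw) Ry(pitch) Rx(roll)).
In Python, from cell import env, read_camera gives the robot as it stands. The module is installed in compiled form; this text tells all that it offers.
- The arm moves only by the tool step_arm, never from a script. Its argument "steps" is one flat list of numbers, 7 for each row, row after row: the shift along the tool's x, y, z in m, then the turn, a rotation vector about the tool's x, y, z in rad, then the closure, from -1 (fully open) to 1 (shut), so that 0 is half open. A call has 1 to 5 rows; each row is the pose to reach, as a shift and turn from the pose commanded when the call began, along the tool's axes at that moment; what a row does not reach only later rows make up. A row lasts 1/8 s, in which the tool goes at most 62.5 mm and 10.7 degrees, less where a joint would pass 70% of its speed; a pose out of reach is approached as far as the arm can. A call with a gripper value outside its range is refused whole. The fingers move at their own pace and stop on an object; "newtons" is the grip in N (left out, the last holds). Time passes only in rows, so rows that repeat a pose let the fingers close. It gives the time, the measured TCP pose, the force and the opening at its end, in the units of the state.
- env.get_obs(): the state, without advancing time (a new reading comes with each control period).
- read_camera(name): name is "scene" or "top" or "wrist"; returns a dict with "color" (400x640x3 uint8, blue, green, red), "mtx" (3x3 intrinsics, pixels), "D" ([k1, k2, p1, p2, k3] as OpenCV has them; the pictures are not rectified), "rvec" (rotation vector, rad) and "tvec" (3), from world to camera coordinates, as OpenCV has them; the wrist camera has in their place "mount" (4x4, takes a point from camera to tool coordinates, whose origin is the TCP and whose axes are the flange's). Camera axes: x right, y down, z forward; pixel columns grow to the right and rows downward; lengths in m; the calibration is good to about 2 mm. A picture is of the moment at which its call begins: read the wrist's pose just before it. There is no depth.
- env.sign_off(): hands the job in, once; it reports no verdict.
The state is a dict: "time_s": time; "qpos": joint angles; "joint_velocities": joint speeds; "effort": joint torques, N m; "tool_pos": TCP position; "tool_rot": TCP orientation; "force": force on the tool from outside, world axes, zero at the start; "wrist_torque": the same for the moment, N m; "grip_width": finger opening in m.
Only numpy, scipy, OpenCV 4.12 (cv2) and the standard library are available. Lean on these libraries where they do the work, as an engineer would, in place of code of your own. Each camera call takes 0.05 s, during which the arm holds its last target. There are 200 camera calls.

## Working session

There is one attempt and no reset: what is moved stays moved. The work goes in short steps, Python scripts to look and compute and a tool call to move; the robot and the scene stay as the last step left them, time stands still between calls to the robot, and variables do not carry over. Pictures are saved under pics/ and viewed, about 8 in all and at most 12, crops included, and the job is handed in when it is done.

Besides the shell and the picture viewer there is one more tool, called after ">>>" in YAML: its name, and indented under it one key for each argument. step_arm: Moves the arm, as the interface text tells. Its arguments: {"type":"object","properties":{"steps":{"type":"array","items":{"type":"number"}},"newtons":{"type":"number"}},"required":["steps"]}

```bash
mkdir -p pics; python3 - <<'E'
from cell import env, read_camera
import cv2,pickle
o=env.get_obs(); print({k:o[k] for k in("time_s","tool_pos","tool_rot","force","grip_width")})
for n in("scene","top"):
    c=read_camera(n); cv2.imwrite(f"pics/{n}0.png",c["color"]); pickle.dump(c,open(f"pics/{n}0.pkl","wb")); print(n,c["mtx"].tolist(),c["D"],c["rvec"],c["tvec"])
E
```

```text
{'time_s': 0.0, 'tool_pos': array([0.23172867, 0.6066801 , 0.22145277]), 'tool_rot': array([-1.79887633e+02,  5.81678606e-03,  1.59101573e+02]), 'force': array([0.31622489, 0.51124623, 0.42508567]), 'grip_width': 0.08727948510905437}
scene [[400.01963561712245, 0.0, 321.8715136299143], [0.0, 400.01963561712245, 199.471444460888], [0.0, 0.0, 1.0]] [-0.02197055  0.          0.          0.          0.        ] [ 2.13521594  1.10038458 -0.46897554] [-0.30238222 -0.24899126  1.46863824]
top [[514.2748910048477, 0.0, 308.55019776244063], [0.0, 514.2748910048477, 202.30507731927133], [0.0, 0.0, 1.0]] [-0.14624985  0.          0.          0.          0.        ] [ 2.14082383 -2.12778541  0.14399041] [0.01038324 0.5452937  1.6858702 ]
```

View pics/top0.png

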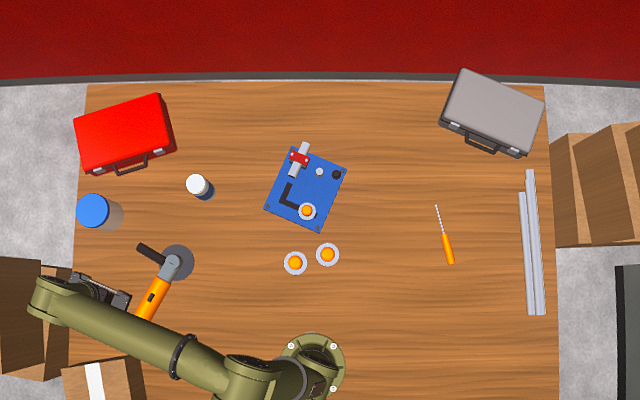

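View pics/scene0.png

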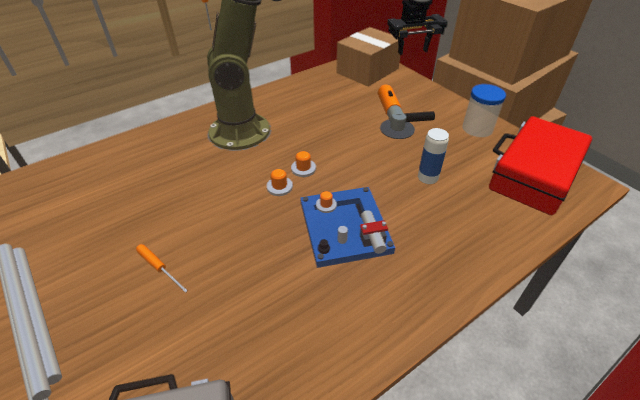

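The top view shows three orange-knobbed stops, at (307,211) on the blue jig, and at (295,263) and (328,254) on the bench. Only the first sits in the slot. I'll confirm it in a crop and fit the jig's pose.

```bash
cat > h.py <<'E'
import numpy as np,cv2,pickle
def ray(c,uv,z):
    p=cv2.undistortPoints(np.array(uv,float).reshape(-1,1,2),c["mtx"],c["D"]).reshape(-1,2)
    R=cv2.Rodrigues(c["rvec"])[0]; C=-R.T@np.ravel(c["tvec"])
    d=np.c_[p,np.ones(len(p))]@R
    return C+d*((z-C[2])/d[:,2])[:,None]
def proj(c,P): return cv2.projectPoints(np.array(P,float),c["rvec"],c["tvec"],c["mtx"],c["D"])[0].reshape(-1,2)
E
python3 - <<'E'
from h import *
c=pickle.load(open("pics/top0.pkl","rb")); s=pickle.load(open("pics/scene0.pkl","rb"))
a=c["color"][135:275,240:370]; cv2.imwrite("pics/crop0.png",cv2.resize(a,None,fx=4.2,fy=4.2,interpolation=cv2.INTER_CUBIC))
hsv=cv2.cvtColor(c["color"],cv2.COLOR_BGR2HSV)
m=cv2.inRange(hsv,(100,120,60),(125,255,255)); m[:,:255]=0;m[:,360:]=0;m[:130]=0;m[245:]=0
pts=cv2.findNonZero(m); r=cv2.minAreaRect(pts); b=cv2.boxPoints(r); print("box",b.tolist())
w=ray(c,b,.026); print(w.round(4)); print([np.linalg.norm(w[i]-w[(i+1)%4]).round(4) for i in range(4)])
o=cv2.inRange(hsv,(8,150,120),(22,255,255))
n,l,st,ce=cv2.connectedComponentsWithStats(o)
for i in range(1,n):
    if st[i,4]>60 and 250<ce[i,0]<360: print(ce[i],st[i]); print(ray(c,[ce[i]],.026+.043 if ce[i,1]<230 else .043))
E
```

```text
box [[262.2353210449219, 208.058837890625], [290.0890808105469, 143.9952392578125], [346.6932067871094, 168.60574340820312], [318.8394470214844, 232.66934204101562]]
[[ 0.5271  0.171   0.026 ]
 [ 0.7514  0.0794  0.026 ]
 [ 0.665  -0.1158  0.026 ]
 [ 0.4446 -0.0213  0.026 ]]
[np.float64(0.2423), np.float64(0.2134), np.float64(0.2398), np.float64(0.2093)]
[338.7277331  237.72328112] [    72     82    487    318 107817]
[[ 0.42646216 -0.08745482  0.043     ]]
[306.48780488 209.65853659] [302 205  10  10  82]
[[0.5164587  0.01984373 0.069     ]]
[327.4        253.63333333] [321 247  14  14 150]
[[ 0.37347484 -0.04996776  0.043     ]]
[294.82993197 262.16326531] [288 256  14  14 147]
[[0.34460275 0.05757319 0.043     ]]
```

View pics/crop0.png

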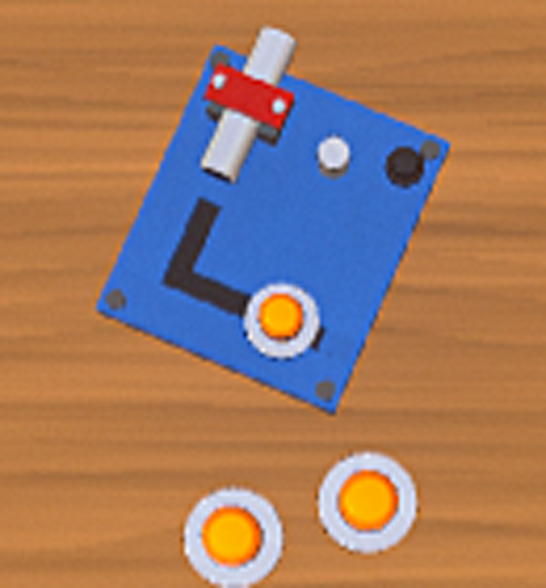

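The crop confirms the choice. The stop at (307,211) has a flange of about 18 px (roughly 60 mm), and its pin is in the slot. The two on the bench have 23 px flanges (roughly 80 mm), so they are the wrong size. Next I'll refine the jig pose.

```bash
cat >> h.py <<'E'
def jw(q,P):
    P=np.atleast_2d(np.array(P,float)); c,s=np.cos(q[2]),np.sin(q[2])
    return np.c_[q[0]+c*P[:,0]-s*P[:,1],q[1]+s*P[:,0]+c*P[:,1],P[:,2]]
def wj(q,P):
    P=np.atleast_2d(np.array(P,float))-[q[0],q[1],0]; c,s=np.cos(q[2]),np.sin(q[2])
    return np.c_[c*P[:,0]+s*P[:,1],-s*P[:,0]+c*P[:,1],P[:,2]]
E
python3 - <<'E'
from h import *
from scipy.optimize import minimize
c=pickle.load(open("pics/top0.pkl","rb")); s=pickle.load(open("pics/scene0.pkl","rb"))
CR=[[-.075,-.105],[.165,-.105],[.165,.105],[-.075,.105]]
def mask(c,q):  # silhouette of plate
    P=np.vstack([jw(q,[[*p,z] for p in CR]) for z in(0,.026)])
    h=cv2.convexHull(proj(c,P).astype(np.float32)); m=np.zeros((400,640),np.uint8)
    cv2.fillConvexPoly(m,np.round(h*256).astype(np.int32),255,cv2.LINE_AA,8); return m/255.
def obs(c,box):
    hsv=cv2.cvtColor(c["color"],cv2.COLOR_BGR2HSV)
    m=cv2.inRange(hsv,(100,100,30),(128,255,255)); k=np.zeros_like(m); k[box[1]:box[3],box[0]:box[2]]=1
    p=cv2.findNonZero(m*k); o=np.zeros_like(m); cv2.fillConvexPoly(o,cv2.convexHull(p),255); return o/255.
O={0:(c,obs(c,(255,130,360,245))),1:(s,obs(s,(290,178,400,275)))}
f=lambda q,ks:sum(np.sum((mask(O[k][0],q)-O[k][1])**2) for k in ks)
for ks in((0,),(1,),(0,1)):
    best=minimize(f,[.57,.055,np.radians(-23)],args=(ks,),method="Nelder-Mead",options=dict(initial_simplex=[[.57,.055,-.40],[.58,.055,-.40],[.57,.065,-.40],[.57,.055,-.36]]))
    q=best.x; print(ks,q.round(4),np.degrees(q[2]).round(2),best.fun)
np.save("q.npy",q)
for cc,uv in((c,(306.5,209.7)),): print("stop in jig",wj(q,ray(cc,[uv],.0695)))
hsv=cv2.cvtColor(s["color"],cv2.COLOR_BGR2HSV);o=cv2.inRange(hsv,(5,150,120),(22,255,255));o[:188]=0;o[212:]=0;o[:,:315]=0;o[:,340:]=0
m=cv2.moments(o,True);print("scene",wj(q,ray(s,[(m["m10"]/m["m00"],m["m01"]/m["m00"])],.052)))
print("spray",ray(c,[(196,185)],.17),"socket",wj(q,ray(c,[(319.5,171.5)],.071)),"cap",wj(q,ray(c,[(336.3,174.5)],.056)))
print("tube end near",wj(q,ray(c,[(292.5,175)],.062)))
print("slot corner/end/start world",jw(q,[[-.025,.055,.026],[.035,.055,.026],[-.025,-.065,.026]]))
E
```

```text
(0,) [ 0.5559  0.0453 -0.403 ] -23.09 84.42173010380623
(1,) [ 0.5484  0.0478 -0.3974] -22.77 170.48581314878894
(0, 1) [ 0.5535  0.0465 -0.4056] -23.24 359.8534256055363
stop in jig [[-0.02364663 -0.03924791  0.0695    ]]
scene [[-0.03171358 -0.03765017  0.052     ]]
spray [[0.57912587 0.36725328 0.17      ]] socket [[ 0.11113963 -0.02744503  0.071     ]] cap [[ 0.12717069 -0.08206271  0.056     ]]
tube end near [[0.06595395 0.05148095 0.062     ]]
slot corner/end/start world [[ 0.55219412  0.10692717  0.026     ]
 [ 0.60732643  0.0832538   0.026     ]
 [ 0.50484738 -0.00333745  0.026     ]]
```

>>> step_arm:
  steps: [-0.046,-0.027,-0.01,0,0,0,1,-0.092,-0.053,-0.02,0,0,0,1,-0.139,-0.08,-0.03,0,0,0,1,-0.185,-0.106,-0.04,0,0,0,1,-0.231,-0.133,-0.05,0,0,0,1]

```text
time_s: 0.72
tool_pos: [0.4011, 0.3989, 0.2725]
tool_rot: [-180.0, -0.0, 159.1]
force: [0.9, 0.5, -0.1]
grip_width: 0.0453
```

>>> step_arm:
  steps: [-0.034,-0.047,0,0,0,0,1,-0.067,-0.094,0,0,0,0,1,-0.101,-0.14,0,0,0,0,1,-0.134,-0.187,0,0,0,0,1,-0.168,-0.234,0,0,0,0,1]

```text
time_s: 1.35
tool_pos: [0.4737, 0.1201, 0.2723]
tool_rot: [180.0, -0.0, 159.1]
force: [0.6, -0.6, 0.4]
grip_width: 0.0017
```

>>> step_arm:
  steps: [-0.03,-0.042,0,0,0,0,1,-0.06,-0.085,0,0,0,0,1,-0.06,-0.085,0,0,0,0,1,-0.06,-0.085,0,0,0,0,1]

```text
time_s: 1.85
tool_pos: [0.4992, 0.0218, 0.2722]
tool_rot: [180.0, -0.1, 159.1]
force: [-0.1, 0.7, -0.5]
grip_width: 0.0007
```

```bash
python3 - <<'E'
from cell import env, read_camera
import cv2,pickle
o=env.get_obs(); c=read_camera("wrist"); cv2.imwrite("pics/w0.png",c["color"]); pickle.dump((o,c),open("pics/w0.pkl","wb")); print(o["time_s"],o["tool_pos"],o["tool_rot"],o["force"],o["grip_width"],c["mount"],c["mtx"],c["D"])
E
```

```text
1.85 [0.49916847 0.02178245 0.27223027] [ 1.79981520e+02 -5.03488354e-02  1.59098565e+02] [-0.09554338  0.65633653 -0.48353002] 0.0006862034809025229 [[-3.38729685e-04 -9.52076060e-01 -3.05861179e-01  8.60025077e-02]
 [ 9.99999943e-01 -3.20889403e-04 -1.08606613e-04 -1.28448769e-03]
 [ 5.25414533e-06 -3.05861198e-01  9.52076114e-01 -1.61525036e-01]
 [ 0.00000000e+00  0.00000000e+00  0.00000000e+00  1.00000000e+00]] [[326.75832832   0.         322.00934094]
 [  0.         326.75832832 205.38726972]
 [  0.           0.           1.        ]] [-0.01057451  0.          0.          0.          0.        ]
```

View pics/w0.png

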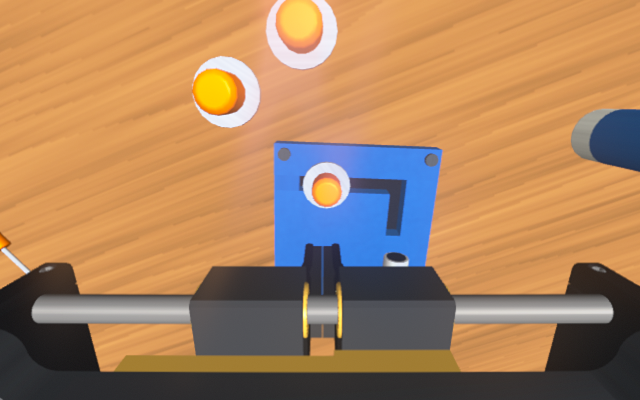

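The wrist view shows the jig's near edge from (276,142) to (441,149). The stop's flange is at about (326,185) and its knob at (327,190). The slot corner is near (399,186) and the short leg ends near (393,233).

```bash
cat >> h.py <<'E'
from scipy.spatial.transform import Rotation as Ro
def wcam(o,c):
    R=Ro.from_euler("xyz",o["tool_rot"],degrees=True).as_matrix(); M=c["mount"]
    Rc=R@M[:3,:3]; t=R@M[:3,3]+o["tool_pos"]
    c["rvec"]=cv2.Rodrigues(Rc.T)[0]; c["tvec"]=-Rc.T@t; return c
def ell(mask):
    p=max(cv2.findContours(mask,cv2.RETR_EXTERNAL,cv2.CHAIN_APPROX_NONE)[0],key=cv2.contourArea); return cv2.fitEllipse(cv2.convexHull(p))
E
python3 - <<'E'
from h import *
o,c=pickle.load(open("pics/w0.pkl","rb")); c=wcam(o,c); q=np.load("q.npy")
hsv=cv2.cvtColor(c["color"],cv2.COLOR_BGR2HSV)
b=cv2.inRange(hsv,(100,100,60),(125,255,255)); b[250:]=0;b[:,:260]=0;b[:,460:]=0;b[:130]=0
d=cv2.inRange(hsv,(0,0,0),(179,255,75)); d[:170]=0; d[245:]=0; d[:,:295]=0; d[:,415:]=0
def line(P): 
    v=cv2.fitLine(np.array(P,np.float32),cv2.DIST_HUBER,0,.01,.01).ravel(); return v
def edge(pts,z):
    w=ray(c,pts,z)[:,:2]; v=line(w); return v
ang=lambda v:np.degrees(np.arctan2(v[1],v[0]))
near=[(x,np.where(b[:,x])[0][0]-.5) for x in range(300,425) ]
l=[(np.where(b[y])[0][0]-.5,y) for y in range(165,245)]; r=[(np.where(b[y])[0][-1]+.5,y) for y in range(165,245)]
for n,e in(("near",near),("-y",l),("+y",r)):
    v=edge(e,.026); print(n,v.round(4),ang(v).round(2), "jig",wj(q,[[v[2],v[3],.026]]).round(4))
# slot: outer (near) edge of long leg, +y edge of short leg, end
A=[(x,np.where(d[:,x])[0][0]-.5) for x in range(360,398)]
B=[(np.where(d[y])[0][-1]+.5,y) for y in range(188,232)]
E=[(x,np.where(d[:,x])[0][-1]+.5) for x in range(389,398)]
for n,e in(("slot x=-35",A),("slot y=65",B),("slot end x=43",E)):
    v=edge(e,.026); print(n,v.round(4),ang(v).round(2),"jig",wj(q,[[v[2],v[3],.026]]).round(4))
k=cv2.inRange(hsv,(5,120,120),(28,255,255)); k[:165]=0;k[215:]=0;k[:,:305]=0;k[:,350:]=0
fl=cv2.inRange(hsv,(0,0,130),(179,70,255))|k; fl[:160]=0;fl[215:]=0;fl[:,:298]=0;fl[:,356:]=0
print("knob",ell(k),"flange",ell(fl)); w=ray(c,[ell(fl)[0]],.032); print(w,wj(q,w))
E
```

```text
near [0.3756 0.9268 0.4868 0.083 ] 67.94 jig [[-0.0756  0.0072  0.026 ]]
-y [ 0.9173 -0.3981  0.5218 -0.0551] -23.46 jig [[ 0.011  -0.1058  0.026 ]]
+y [ 0.9189 -0.3945  0.5923  0.1413] -23.24 jig [[-0.0018  0.1024  0.026 ]]Traceback (most recent call last):
  File "<stdin>", line 16, in <module>
IndexError: index 0 is out of bounds for axis 0 with size 0
```

>>> step_arm:
  steps: [-0.007,-0.022,0.03,0,0,0.02,1,-0.013,-0.043,0.07,0,0,0.04,1,-0.013,-0.043,0.12,0,0,0.04,1,-0.013,-0.043,0.17,0,0,0.04,1,-0.013,-0.043,0.212,0,0,0.04,1]

```text
time_s: 2.52
tool_pos: [0.4955, -0.0216, 0.0586]
tool_rot: [180.0, -0.1, 157.0]
force: [0.6, 0.8, -0.0]
grip_width: 0.001
```

>>> step_arm:
  steps: [0,0,0.012,0,0,0,1,0,0,0.022,0,0,0,1,0,0,0.022,0,0,0,1]

```text
time_s: 2.9
tool_pos: [0.4969, -0.0231, 0.0392]
tool_rot: [180.0, 0.0, 156.8]
force: [0.8, 0.0, 1.1]
grip_width: 0.0005
```

```bash
cat > look.py <<'E'
import sys; from h import *; from cell import env, read_camera
n=sys.argv[1]; q=np.load("q.npy"); o=env.get_obs(); print(o["time_s"],"tcp",o["tool_pos"].round(4),"jig",wj(q,o["tool_pos"]).round(4),"rot",o["tool_rot"].round(2),"F",o["force"].round(2))
c=read_camera("wrist"); cv2.imwrite(f"pics/{n}.png",c["color"]); wcam(o,c)
hsv=cv2.cvtColor(c["color"],cv2.COLOR_BGR2HSV); k=cv2.inRange(hsv,(5,120,120),(28,255,255))
for z,nm in((.034,"flange"),): 
    P=proj(c,jw(q,[[-.025,y,.026] for y in(-.065,.055)]+[[.035,.055,.026]])); print("slot start/corner/end px",P.round(1).tolist())
E
python3 look.py w1
```

```text
2.9 tcp [ 0.4969 -0.0231  0.0392] jig [[-0.0245 -0.0863  0.0392]] rot [1.7996e+02 5.0000e-02 1.5685e+02] F [0.81 0.01 1.15]
slot start/corner/end px [[360.5, 252.7], [562.6, 252.6], [541.4, 336.3]]
```

View pics/w1.png

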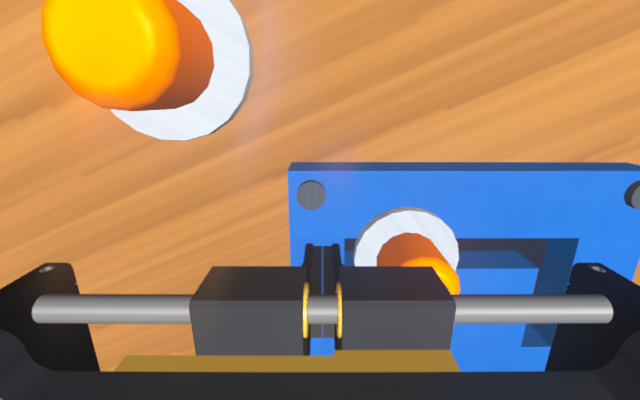

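The finger is left of the stop, and the slot overlay agrees with the fit. I'm starting the push along the jig's +y, which is tool +y.

>>> step_arm:
  steps: [0,0.006,0,0,0,0,1,0,0.012,0,0,0,0,1,0,0.018,0,0,0,0,1,0,0.026,0,0,0,0,1,0,0.034,0,0,0,0,1]

```text
time_s: 3.58
tool_pos: [0.5098, 0.0075, 0.0387]
tool_rot: [-180.0, 0.0, 156.8]
force: [-1.1, -3.4, 3.4]
grip_width: 0.0
```

>>> step_arm:
  steps: [0,0.008,0,0,0,0,1,0,0.016,0,0,0,0,1,0,0.024,0,0,0,0,1,0,0.032,0,0,0,0,1,0,0.04,0,0,0,0,1]

```text
time_s: 4.2
tool_pos: [0.5257, 0.0448, 0.0386]
tool_rot: [-180.0, 0.0, 156.8]
force: [-0.8, -2.5, 3.5]
grip_width: 0.0001
```

```bash
python3 look.py w2
```

```text
4.2 tcp [0.5257 0.0448 0.0386] jig [[-0.0249 -0.0125  0.0386]] rot [-1.800e+02  1.000e-02  1.568e+02] F [-0.84 -2.48  3.49]
slot start/corner/end px [[235.1, 253.7], [439.0, 253.7], [428.6, 337.9]]
```

View pics/w2.png

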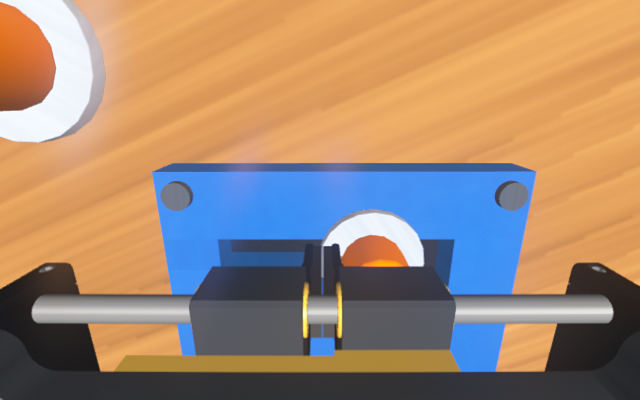

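The stop is sliding with about 2.6 N of push, and its flange centre is at about (373,252). I'm continuing to the corner 2 mm higher, slower near the end.

>>> step_arm:
  steps: [0,0.007,-0.001,0,0,0,1,0,0.014,-0.002,0,0,0,1,0,0.021,-0.002,0,0,0,1,0,0.027,-0.002,0,0,0,1,0,0.032,-0.002,0,0,0,1]

```text
time_s: 4.88
tool_pos: [0.5382, 0.0741, 0.0405]
tool_rot: [180.0, 0.0, 156.8]
force: [-0.3, -1.0, -0.5]
grip_width: 0.0004
```

>>> step_arm:
  steps: [0,0.002,0,0,0,0,1,0,0.003,0,0,0,0,1]

```text
time_s: 5.12
tool_pos: [0.5393, 0.077, 0.0405]
tool_rot: [180.0, 0.0, 156.8]
force: [0.1, -1.1, -0.6]
grip_width: 0.0005
```

>>> step_arm:
  steps: [0,0.001,0,0,0,0,1,0,0.002,0,0,0,0,1]

```text
time_s: 5.38
tool_pos: [0.5399, 0.0785, 0.0405]
tool_rot: [180.0, -0.0, 156.8]
force: [-0.3, -1.5, -0.3]
grip_width: 0.0008
```

```bash
python3 look.py w3
```

```text
5.375 tcp [0.5399 0.0785 0.0405] jig [[-0.025   0.024   0.0405]] rot [ 1.800e+02 -1.000e-02  1.568e+02] F [-0.35 -1.54 -0.33]
slot start/corner/end px [[174.7, 252.4], [376.5, 252.6], [371.7, 336.2]]
```

View pics/w3.png

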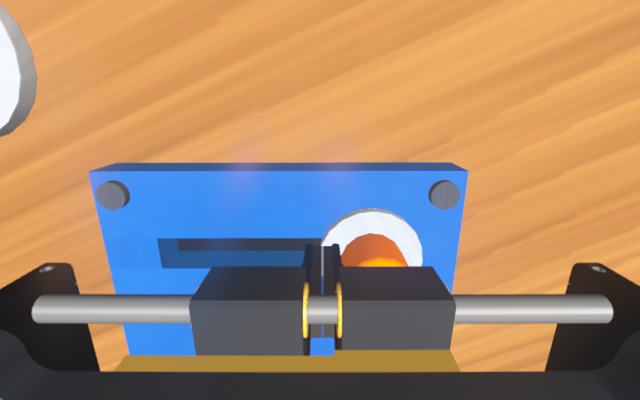

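>>> step_arm:
  steps: [0,0.0015,0,0,0,0,1,0,0.002,0,0,0,0,1]

```text
time_s: 5.68
tool_pos: [0.5408, 0.0805, 0.0405]
tool_rot: [180.0, -0.0, 156.8]
force: [-0.0, -1.9, -0.4]
grip_width: 0.0006
```

>>> step_arm:
  steps: [0,0.001,0,0,0,0,1,0,0.0015,0,0,0,0,1]

```text
time_s: 5.92
tool_pos: [0.5413, 0.0818, 0.0405]
tool_rot: [180.0, -0.0, 156.8]
force: [-0.4, -0.9, -0.2]
grip_width: 0.0004
```

>>> step_arm:
  steps: [0,0.001,0,0,0,0,1,0,0.0015,0,0,0,0,1]

```text
time_s: 6.18
tool_pos: [0.5419, 0.083, 0.0406]
tool_rot: [-180.0, -0.0, 156.8]
force: [-0.8, -1.5, -0.5]
grip_width: 0.0003
```

>>> step_arm:
  steps: [0,0.001,0,0,0,0,1,0,0.0015,0,0,0,0,1]

```text
time_s: 6.42
tool_pos: [0.5422, 0.0833, 0.0406]
tool_rot: [-179.9, -0.0, 156.8]
force: [-2.1, -4.5, 2.9]
grip_width: 0.0006
```

>>> step_arm:
  steps: [0,0.001,0,0,0,0,1,0,0.001,0,0,0,0,1]

```text
time_s: 6.68
tool_pos: [0.5423, 0.0834, 0.0407]
tool_rot: [-179.9, -0.0, 156.7]
force: [-4.2, -6.5, 5.4]
grip_width: 0.0002
```

```bash
python3 look.py w4; python3 - <<'E'
from cell import read_camera
import cv2
c=read_camera("top")["color"]; cv2.imwrite("pics/t4.png",cv2.resize(c[135:245,240:370],None,fx=4.5,fy=4.5,interpolation=cv2.INTER_CUBIC))
E
```

```text
6.675 tcp [0.5423 0.0834 0.0407] jig [[-0.0248  0.0295  0.0407]] rot [-1.7986e+02 -5.0000e-02  1.5674e+02] F [-4.23 -6.49  5.42]
slot start/corner/end px [[165.8, 252.0], [367.3, 252.1], [363.4, 335.8]]
```

View pics/w4.png

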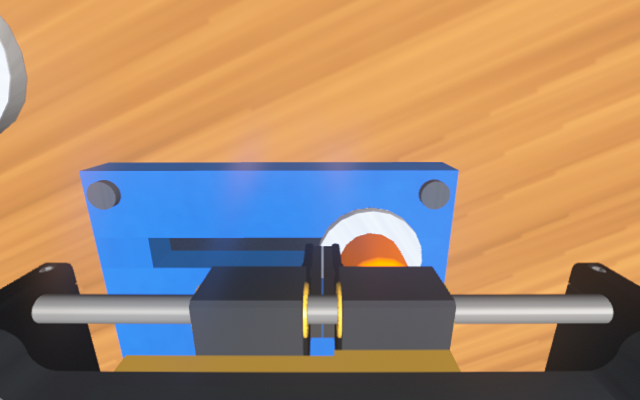

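The wall is met: force rose to about 8 N, and the flange is at the corner at (372,250). Now I'll back off and go round to the jig's −x side.

>>> step_arm:
  steps: [0,-0.01,0,0,0,0,1,0,-0.022,-0.001,0,0,0,1,0.02,-0.022,-0.001,0,0,0,1,0.042,-0.022,-0.001,0,0,0,1,0.042,0.0,-0.001,0,0,0,1]

```text
time_s: 7.4
tool_pos: [0.5029, 0.1016, 0.0415]
tool_rot: [180.0, -0.1, 156.7]
force: [0.7, 0.3, 0.5]
grip_width: 0.0006
```

>>> step_arm:
  steps: [0,0.013,0,0,0,0,1,0,0.025,0,0,0,0,1,0,0.025,0,0,0,0,1]

```text
time_s: 7.78
tool_pos: [0.5149, 0.1258, 0.0415]
tool_rot: [-180.0, 0.0, 156.9]
force: [0.6, -0.5, -0.2]
grip_width: 0.0007
```

```bash
python3 look.py w5
```

```text
7.775 tcp [0.5149 0.1258 0.0415] jig [[-0.0667  0.0577  0.0415]] rot [-1.8000e+02  2.0000e-02  1.5689e+02] F [ 0.64 -0.47 -0.18]
slot start/corner/end px [[131.8, 310.7], [319.8, 311.4], [319.9, 384.9]]
```

View pics/w5.png

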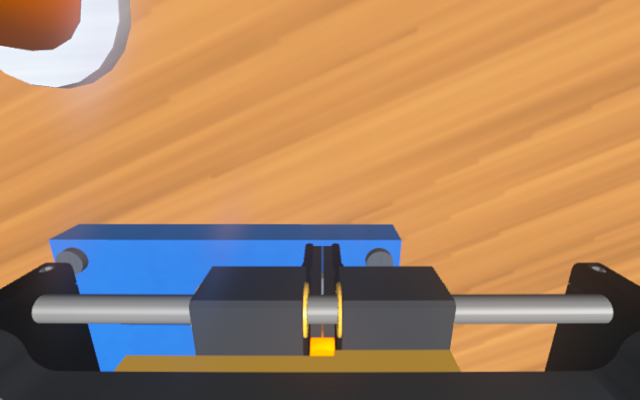

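The fingers are centred behind the knob, which shows orange at (322,346). Pushing along the jig's +x, which is tool −x.

>>> step_arm:
  steps: [-0.005,0,0,0,0,0,1,-0.01,0,0,0,0,0,1,-0.015,0,0,0,0,0,1,-0.022,0,0,0,0,0,1,-0.029,0,0,0,0,0,1]

```text
time_s: 8.45
tool_pos: [0.5406, 0.1135, 0.0415]
tool_rot: [-180.0, -0.1, 156.8]
force: [-2.7, 1.7, 1.5]
grip_width: 0.0006
```

>>> step_arm:
  steps: [-0.007,0,0,0,0,0,1,-0.014,0,0,0,0,0,1,-0.021,0,0,0,0,0,1,-0.028,0,0,0,0,0,1,-0.034,0,0,0,0,0,1]

```text
time_s: 9.07
tool_pos: [0.5726, 0.0998, 0.0415]
tool_rot: [-180.0, 0.0, 156.8]
force: [-2.2, 0.5, 0.3]
grip_width: 0.0006
```

>>> step_arm:
  steps: [-0.002,0,0,0,0,0,1,-0.004,0,0,0,0,0,1,-0.005,0,0,0,0,0,1]

```text
time_s: 9.45
tool_pos: [0.5767, 0.0981, 0.0416]
tool_rot: [180.0, -0.0, 156.8]
force: [-0.9, 0.3, -0.3]
grip_width: 0.0004
```

```bash
python3 look.py w6; python3 - <<'E'
from cell import read_camera
import cv2
c=read_camera("scene")["color"]; cv2.imwrite("pics/s6.png",cv2.resize(c[140:290,280:440],None,fx=4,fy=4,interpolation=cv2.INTER_CUBIC))
E
```

```text
9.45 tcp [0.5767 0.0981 0.0416] jig [[0.001  0.0566 0.0416]] rot [180.    -0.   156.81] F [-0.89  0.28 -0.31]
slot start/corner/end px [[112.8, 210.4], [321.7, 210.5], [321.7, 300.9]]
```

View pics/s6.png

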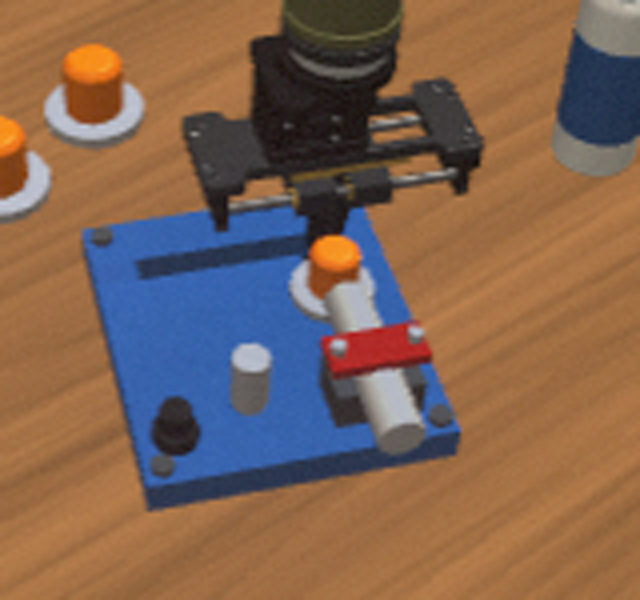

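The stop is in the short leg and close to the tube's end, with the knob at (335,265) and the tube end at (350,295). I'll push in small steps until it meets the end wall.

>>> step_arm:
  steps: [-0.002,0,0,0,0,0,1,-0.004,0,0,0,0,0,1,-0.004,0,0,0,0,0,1]

```text
time_s: 9.93
tool_pos: [0.5808, 0.0963, 0.0416]
tool_rot: [180.0, 0.0, 156.8]
force: [-0.2, 0.5, -0.6]
grip_width: 0.0005
```

>>> step_arm:
  steps: [-0.001,0,0,0,0,0,1,-0.002,0,0,0,0,0,1]

```text
time_s: 10.18
tool_pos: [0.5821, 0.0958, 0.0416]
tool_rot: [180.0, -0.0, 156.8]
force: [-1.3, 0.5, -0.1]
grip_width: 0.0003
```

>>> step_arm:
  steps: [-0.001,0,0,0,0,0,1,-0.002,0,0,0,0,0,1]

```text
time_s: 10.42
tool_pos: [0.5841, 0.095, 0.0416]
tool_rot: [180.0, -0.0, 156.8]
force: [-2.6, 0.9, 0.7]
grip_width: 0.0004
```

>>> step_arm:
  steps: [-0.001,0,0,0,0,0,1,-0.0015,0,0,0,0,0,1]

```text
time_s: 10.68
tool_pos: [0.5842, 0.0949, 0.0415]
tool_rot: [-180.0, -0.2, 156.8]
force: [-6.0, 1.5, 3.5]
grip_width: 0.0004
```

The end wall is met at the expected place: 6 N, with the finger at jig x ≈ 9 mm. One light confirming press, then back off and clear.

>>> step_arm:
  steps: [-0.001,0,0,0,0,0,1,-0.001,0,0,0,0,0,1]

```text
time_s: 10.92
tool_pos: [0.5842, 0.095, 0.0415]
tool_rot: [-180.0, -0.3, 156.8]
force: [-7.3, 2.0, 6.1]
grip_width: 0.0003
```

>>> step_arm:
  steps: [0.01,0,0,0,0,0,1,0.035,0,0,0,0,0,1,0.06,0,-0.02,0,0,0,1,0.07,0,-0.07,0,0,0,1,0.07,0,-0.12,0,0,0,1]

```text
time_s: 11.55
tool_pos: [0.5215, 0.1218, 0.1628]
tool_rot: [180.0, 0.1, 156.9]
force: [0.4, 0.6, 0.7]
grip_width: 0.0002
```

>>> step_arm:
  steps: [0,0,-0.05,0,0,0,1,0,0,-0.1,0,0,0,1,0,0,-0.1,0,0,0,1,0,0,-0.1,0,0,0,1]

```text
time_s: 12.05
tool_pos: [0.5221, 0.1213, 0.2612]
tool_rot: [180.0, 0.0, 156.8]
force: [0.4, -0.5, -0.5]
grip_width: 0.0009
```

```bash
python3 look.py w7; python3 - <<'E'
from h import *; from cell import read_camera
q=np.load("q.npy")
im=[]
for n,(y0,y1,x0,x1) in(("scene",(140,290,280,440)),("top",(135,285,230,390))):
    c=read_camera(n); im.append(cv2.resize(c["color"][y0:y1,x0:x1],(400,375),interpolation=cv2.INTER_CUBIC))
    hsv=cv2.cvtColor(c["color"],cv2.COLOR_BGR2HSV); o=cv2.inRange(hsv,(5,150,120),(25,255,255))
    p=proj(c,jw(q,[[.035,.055,.026+.03 if n=="scene" else .0695]]))[0]; m=np.zeros_like(o); u,v=p.astype(int); m[v-12:v+13,u-12:u+13]=1
    mo=cv2.moments(o*m,True); print(n,"expected",p.round(1),"knob px",(mo["m10"]/max(mo["m00"],1),mo["m01"]/max(mo["m00"],1)), mo["m00"])
    if mo["m00"]: print(wj(q,ray(c,[(mo["m10"]/mo["m00"],mo["m01"]/mo["m00"])],.056 if n=="scene" else .0695)).round(4))
im.append(cv2.resize(cv2.imread("pics/w7.png"),(400,250)))
cv2.imwrite("pics/f7.png",np.hstack(im[:2]))
E
```

```text
12.05 tcp [0.5221 0.1213 0.2612] jig [[-0.0583  0.0563  0.2612]] rot [1.7998e+02 4.0000e-02 1.5679e+02] F [ 0.39 -0.47 -0.5 ]
slot start/corner/end px [[227.4, 199.1], [322.0, 199.1], [322.0, 242.5]]
scene expected [363.7 208.1] knob px (363.4836065573771, 206.20491803278688) 122.0
[[0.0279 0.0565 0.056 ]]
top expected [287.7 182.5] knob px (288.12, 181.69333333333333) 75.0
[[0.0381 0.0547 0.0695]]
```

View pics/f7.png

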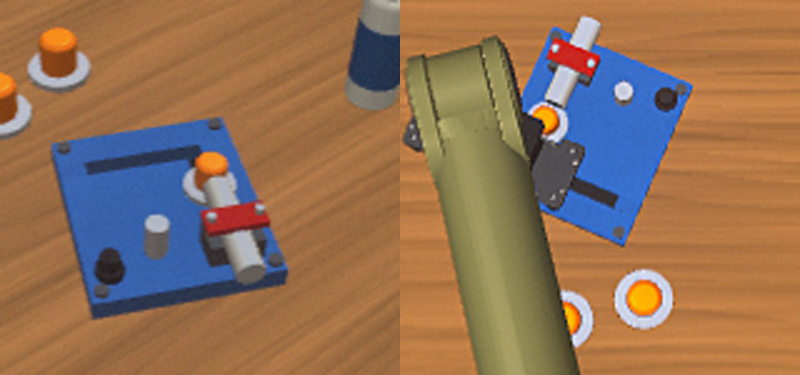

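The stop sits flat in front of the tube. Since the start it has moved along the jig's x by 59.6 mm in the scene camera and 61.7 mm in the top camera, against 60 mm expected. The arm is clear, so I'm handing in.

```bash
python3 -c "
from cell import env
env.sign_off()"
```

```text
the job is handed in; nothing more can be done
```

The stop is home at the end of the short leg, in front of the tube, and the job is handed in at about 12 s of the 46 s. With closed fingertips I pushed it along the long leg until the pin met the corner wall (about 8 N). I then went round behind it and pushed it along the short leg until it met the end wall (6–7.5 N).

**Position:** It ended within about 2 mm of the 60 mm it should have moved along the jig's x. The top camera puts it at jig (38, 55) mm and the scene camera at (28, 56.5) mm, with home at (35, 55). The scene camera already read about 7 mm low in x at the start. Both contacts also came where the jig fit predicted, within about 2 mm.

**Finish:** The stop looks flat in its slot. The socket and cap look where they started. I saw no contact with the spray can or screwdriver, but did not measure their positions again. The arm finished 0.26 m up with only sensor noise on the force.

**Rubbing early on:** Early in the first push the fingertips pressed on something with about 3.5 N, probably the flange. Raising the tool 2 mm stopped it.

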